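# Mark the loose trunk foot with its red tag

## Task

One of the two chrome trunk feet standing in the wooden test stations is loose: rock the feet sideways, towards and away from the trays beside them, until you have felt the loose one give. Then mark it: swing that station's little tray by its handle bar far over past upright, so that the white tag tumbles into the pocket beyond with its red face up, and lay the empty tray level again. The enamel is fresh, so do not touch either tag with the gripper; leave the firm foot's tag and the other things on the desk where they are.

Things in the scene. Friction and masses are not known exactly. Their poses are not given: they have to be found in the camera images.
- station_1: dark wooden test station, base 157 x 175 x 12 mm, fixed. Origin on the desk below the tray's hinge, x roughly away from the robot, z up. In its frame (mm): hinge along y through (0, 0, 45); swinging tray on the -x side, its bar at (-105, 0, 51); cork-floored pocket on the +x side (floor z 31, x 4 to 86, y -38 to 38, walls to z 52); foot beside the tray, ball at (-20, 95, 61)
- foot_1: this station's chrome trunk foot (14 mm stem, 30 mm ball); origin at the stem's foot, 16 mm above the desk and 45 mm below the ball's centre, z up along the stem (leans when the loose foot is rocked)
- ball_1 (a point): centre of the 30 mm chrome ball of this station's foot, 61 mm above the desk, on a 14 mm stem; grip it from above, fingers closing along the station's x. Loose and firm foot look alike; which is which changes. A firm foot does not give; the loose one rocks along the station's y only, against a weak spring (1 N at the ball), to stops about 6 mm from upright either way
- tray_1 (a joint): angle of the swinging tray, rad: 0 level on its stop (start), grows as the bar is raised, 1.57 upright, far stop 2.35 over the pocket. Swings freely, 0.22 kg. Inside 54 x 62 mm, walls 12 mm, 10 mm lip at the hinge. Lifted, the tag slides to the lip, stands on edge there, topples from about 1.85; only near the far stop (2.2 up) is the lip steep enough to let it slide clear into the pocket
- bar_1 (a point): middle of the tray's handle bar: round dark steel, 10 mm thick, along the station's y, 58 mm clear between its two struts, 43 mm ahead of the tray's front wall. 105 mm from the hinge line, 51 mm above the desk when level. It can turn between the fingers as the tray swings, so it can be held from straight above all the way
- tag_1: round tag, 36 mm across, 8 mm thick, 50 g: one face white, the other red. Starts white side up in the level tray of this station, 45 mm above the desk. Origin in the centre of the red face, z points out of the white face
- station_2: dark wooden test station, base 157 x 175 x 12 mm, fixed. Origin on the desk below the tray's hinge, x roughly away from the robot, z up. In its frame (mm): hinge along y through (0, 0, 45); swinging tray on the -x side, its bar at (-105, 0, 51); cork-floored pocket on the +x side (floor z 31, x 4 to 86, y -38 to 38, walls to z 52); foot beside the tray, ball at (-20, 95, 61)
- foot_2: this station's chrome trunk foot (14 mm stem, 30 mm ball); origin at the stem's foot, 16 mm above the desk and 45 mm below the ball's centre, z up along the stem (leans when the loose foot is rocked)
- ball_2 (a point): centre of the 30 mm chrome ball of this station's foot, 61 mm above the desk, on a 14 mm stem; grip it from above, fingers closing along the station's x. Loose and firm foot look alike; which is which changes. A firm foot does not give; the loose one rocks along the station's y only, against a weak spring (1 N at the ball), to stops about 6 mm from upright either way
- tray_2 (a joint): angle of the swinging tray, rad: 0 level on its stop (start), grows as the bar is raised, 1.57 upright, far stop 2.35 over the pocket. Swings freely, 0.22 kg. Inside 54 x 62 mm, walls 12 mm, 10 mm lip at the hinge. Lifted, the tag slides to the lip, stands on edge there, topples from about 1.85; only near the far stop (2.2 up) is the lip steep enough to let it slide clear into the pocket
- bar_2 (a point): middle of the tray's handle bar: round dark steel, 10 mm thick, along the station's y, 58 mm clear between its two struts, 43 mm ahead of the tray's front wall. 105 mm from the hinge line, 51 mm above the desk when level. It can turn between the fingers as the tray swings, so it can be held from straight above all the way
- tag_2: round tag, 36 mm across, 8 mm thick, 50 g: one face white, the other red. Starts white side up in the level tray of this station, 45 mm above the desk. Origin in the centre of the red face, z points out of the white face
- punch: bystander: stubby black steel punch, 90 mm long, 16 mm thick, lying loose; origin under its middle
- spare_foot: bystander: spare chrome trunk foot, 60 mm high, standing loose on the desk; origin under its disc
- oil: bystander: small amber bottle, 44 mm across, 100 mm high, loose; origin under its centre
Not all that is in view belongs to the job. Leave any green or yellow look-alike of the tag_1 alone.

How it is judged:
On the way, in this order (a step that is already met when the one before it is completed fails the run):
1. the loose foot has been rocked (leaning more than 0.07 rad, about 3 mm at its ball) while its tag is still white side up (angle between foot_1's own z axis and vertical above 0.07 rad and contact force between the fingers and foot_1 above 0.2 N and angle between tag_1's own z axis and vertical below 0.3 rad), for 0.04 s.
2. the loose foot's tray has been swung over past upright (value of joint tray_1 above 1.7 rad), for 0.04 s.
At the end, for the whole second after the job is handed in: The loose foot's tag lies flat and at rest in its station's receiving pocket, red face up (within 0.14 rad of flat, its centre at least 12 mm beyond the hinge line); that station's tray is level again (joint below 0.08); the firm foot's tag still lies white side up in its level tray (angle between tag_1's own z axis and vertical above 3 rad and x of tag_1 in the frame of station_1 between 0.012 and 0.075 m and y of tag_1 in the frame of station_1 between -0.03 and 0.03 m and z of tag_1 in the frame of station_1 below 0.043 m and linear speed of tag_1 below 0.02 m/s and value of joint each of tray_1, tray_2 below 0.08 rad and angle between tag_2's own z axis and vertical below 0.12 rad and x of tag_2 in the frame of station_2 below -0.015 m); the robot touches nothing.
It fails at once if a tag touched by the gripper (contact force between any of the fingers, the arm and tag_1 above 0.3 N or contact force between any of the fingers, the arm and tag_2 above 0.3 N).
It fails at once if the firm foot's tray swung up (value of joint tray_2 above 0.4 rad).
It fails at once if a bystander moved more than 30 mm (distance of any of punch, spare_foot, oil from where it was at the start of the episode above 0.03 m).
It also fails if it takes over 69 s, if anything falls off the work surface, if the arm or the gripper's body presses on something with over 40 N, if the wrist force passes 120 N, or if a joint passes its speed limit or range.

## Robot

A 6-joint arm with a two-finger parallel gripper is mounted at the origin on the work surface. World frame = base frame: x ahead of the robot, y to its left, z up, the work surface at z = 0. Lengths are in m, angles in rad, forces in N, time in s.
With the tool pointing down it reaches from about 0.225 to 0.875 m from the base axis. Payload 3.4 kg.
Tool frame: the origin (TCP) lies midway between the tips of the shut fingers; the grasp point (between the pads) lies 19 mm behind it; x points along the fingers, z is the direction in which the jaws open and shut, and the axes are right-handed (so a half turn about x gives the same grasp; the last joint's range is limited). The gripper opens to 85 mm and grips with 20 to 120 N. Pads are 22 mm wide; open, the fingers measure 114 mm over their backs; the gripper's body (76 mm by 85 mm) begins 54 mm behind the grasp point. The pads swing forward as they close: fully open they stand 13 mm farther back than shut.
Start: joints at [-0.121, 0.276, 1.505, -0, 1.361, -0.121], TCP at [0.575, -0, 0.231] pointing down, gripper open.
Joint ranges: [-2.89, 2.89], [-0.75, 2.08], [0.22, 2.7], [-1.18, 4.32], [0.11, 2.71], [-2.7, 2.7]. Speed limits (rad/s): [2.57, 2.57, 3.14, 3.14, 3.14, 3.14].

## Interface

Orientations are given as a unit quaternion [w, x, y, z].
In Python, from rig import manip, eyes gives the robot as it stands. The module is installed in compiled form; this text tells all that it offers.
- The arm moves only by the shell command python3 -m crank 'ROWS' [FORCE]. ROWS is JSON, a list of rows, each a list of 7 numbers: the shift along the tool's x, y, z in cm, then the turn, a rotation vector about the tool's x, y, z in degrees, then the finger opening in cm, from 0 to 8.54. A call has 1 to 5 rows; each row is the pose to reach, as a shift and turn from the pose commanded when the call began, along the tool's axes at that moment; what a row does not reach only later rows make up. A row lasts 1/8 s, in which the tool goes at most 62.5 mm and 10.7 degrees, less where a joint would pass 70% of its speed; a pose out of reach is approached as far as the arm can. A call with a gripper value outside its range is refused whole. The fingers move at their own pace and stop on an object; FORCE is the grip in N (left out, the last holds). Time passes only in rows, so rows that repeat a pose let the fingers close. It gives the time, the measured TCP pose, the force and the opening at its end, in the units of the state.
- manip.get_state(): the state, without advancing time (a new reading comes with each control period).
- eyes.get_image(name): name is "scene" or "side" or "wrist"; returns a dict with "color" (420x560x3 uint8, blue, green, red), "z_map" (420x560 float32, m along the optical axis (not along the pixel's ray), 0 where there is no reading), "vertical_fov" (degrees; the focal length in pixels is half the picture's height over the tangent of half this angle, whatever the lens; pixels are square), "cx", "cy" (the principal point, pixels), "dist" ([k1, k2, p1, p2, k3] as OpenCV has them; the pictures are not rectified), "eye" and "attitude" of the camera in the world. Camera axes: x right, y up, looking along -z (the intrinsics and any distortion apply to the point x, -y, -z); pixel columns grow to the right and rows downward; lengths in m; the calibration is good to about 2 mm. A picture is of the moment at which its call begins.
- manip.sign_off(): hands the job in, once; it reports no verdict.
The state is a dict: "clock": time; "qpos": joint angles; "qd": joint speeds; "effort": joint torques, N m; "position": TCP position; "ee_rot": TCP orientation; "contact_force": force on the tool from outside, world axes, zero at the start; "moment": the same for the moment, N m; "width": finger opening in m.
Only numpy, scipy, OpenCV 4.12 (cv2) and the standard library are available. Lean on these libraries where they do the work, as an engineer would, in place of code of your own. Each camera call takes 0.05 s, during which the arm holds its last target.

## Working session

There is one attempt and no reset: what is moved stays moved. The work goes in short steps, Python scripts to look and compute and a shell command to move; the robot and the scene stay as the last step left them, time stands still between calls to the robot, and variables do not carry over. Pictures are saved under pics/ and viewed, and the job is handed in when it is done.

```bash
mkdir -p pics
cat > h.py <<'E'
import numpy as np, cv2, sys
from rig import manip, eyes
from scipy.spatial.transform import Rotation as R
def quat(q): return R.from_quat([q[1],q[2],q[3],q[0]])
def rot(a):
    a=np.array(a,float)
    return a if a.shape==(3,3) else quat(a).as_matrix()
def K(im):
    h,w=im["color"].shape[:2]; f=h/2/np.tan(np.radians(im["vertical_fov"])/2)
    return np.array([[f,0,im["cx"]],[0,f,im["cy"]],[0,0,1]])
def world(im):
    h,w=im["color"].shape[:2]
    uv=np.stack(np.meshgrid(np.arange(w),np.arange(h)),-1).reshape(-1,1,2).astype(np.float64)
    n=cv2.undistortPoints(uv,K(im),np.array(im["dist"],float)).reshape(h,w,2)
    z=im["z_map"].astype(float)
    P=np.stack([n[...,0]*z,-n[...,1]*z,-z],-1)
    W=P@rot(im["attitude"]).T+np.array(im["eye"]); W[z==0]=np.nan
    return W
def project(im,pts):
    p=(np.atleast_2d(pts)-np.array(im["eye"]))@rot(im["attitude"])
    p=p*[1,-1,-1]
    return cv2.projectPoints(p,np.zeros(3),np.zeros(3),K(im),np.array(im["dist"],float))[0].reshape(-1,2)
E
python3 - <<'E'
from h import *
s=manip.get_state(); print({k:np.round(v,4) for k,v in s.items()})
for n in ["scene","side","wrist"]:
    im=eyes.get_image(n); cv2.imwrite(f"pics/{n}0.png",im["color"]); 
    np.save(f"{n}0.npy",im,allow_pickle=True)
    print(n,im["vertical_fov"],im["cx"],im["cy"],im["dist"],im["eye"],im["attitude"])
E
```

```text
{'clock': np.float64(0.0), 'qpos': array([-0.121 ,  0.2766,  1.5061,  0.    ,  1.3607, -0.121 ]), 'qd': array([ 0.0021, -0.0011, -0.0003, -0.0013,  0.0005,  0.0006]), 'effort': array([ 6.00000e-04, -4.16768e+01, -2.45809e+01, -2.00000e-04,
        1.11000e-02,  0.00000e+00]), 'position': array([5.745e-01, 1.000e-04, 2.304e-01]), 'ee_rot': array([7.065e-01, 1.000e-04, 7.078e-01, 1.000e-04]), 'contact_force': array([-0.5741, -0.9356, -0.043 ]), 'moment': array([-0.0352,  0.0333, -0.0194]), 'width': np.float64(0.0852)}
scene 51.4603550945666 278.2623471951672 207.45969035232054 [-0.06903003  0.          0.          0.          0.        ] [1.30629587 0.62054398 0.9406701 ] [0.39010878 0.17503923 0.36138082 0.82860142]
side 44.191443666884865 281.1184948280035 209.87903863023956 [0.0131556 0.        0.        0.        0.       ] [ 0.16510243 -0.72545923  1.13315127] [ 0.90614692  0.33189705 -0.08912788 -0.24657317]
wrist 63.102059387415636 281.35124938331734 211.76864712617223 [-0.04661963  0.          0.          0.          0.        ] [0.57431565 0.07356414 0.37247319] [ 9.89527547e-01 -1.44343172e-01  5.25183321e-04  8.54656868e-05]
```

View pics/scene0.png

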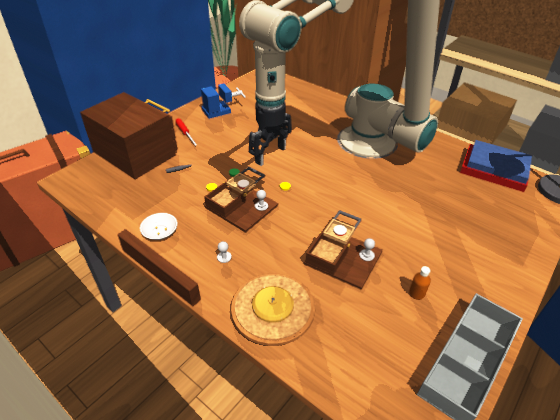

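View pics/side0.png

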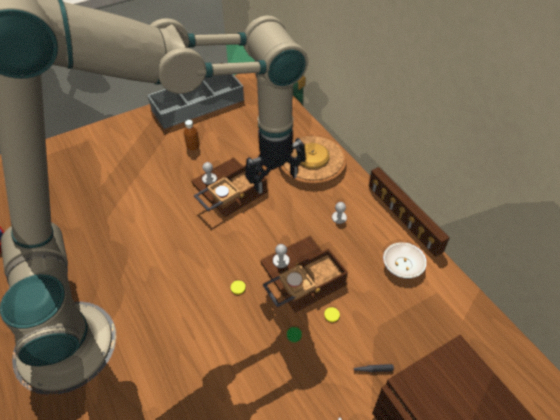

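View pics/wrist0.png

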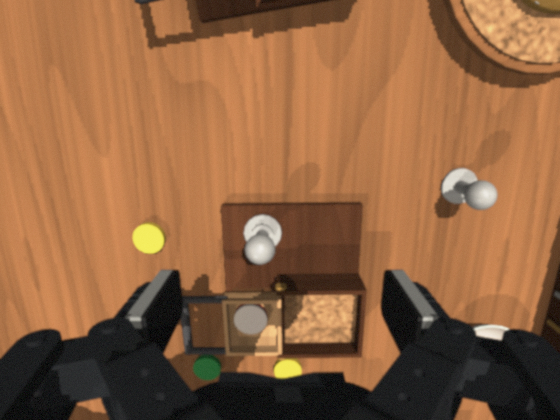

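Two stations stand in view: one near the gripper (scene ~(240,200)) and one to the robot's left (scene ~(345,245)). The yellow and green discs are decoys, and the white dish, the drawer unit and so on are not part of the job. Next I'll make a top-down map.

```bash
cat > top.py <<'E'
from h import *
x0,x1,y0,y1,res=0.3,0.8,-0.2,0.4,0.001
H=int((x1-x0)/res);W=int((y1-y0)/res)
out=[]
for n in ["scene","side","wrist"]:
    im=np.load(f"{n}0.npy",allow_pickle=True).item()
    P=world(im); m=np.isfinite(P[...,0])&(P[...,2]<0.13)
    col=np.zeros((H,W,3),np.uint8)
    # upsample not needed
    i=((x1-P[...,0])/res); j=((y1-P[...,1])/res)
    m&=(i>=0)&(i<H)&(j>=0)&(j<W)
    ii=i[m].astype(int);jj=j[m].astype(int)
    o=np.argsort(P[m][:,2])
    col[ii[o],jj[o]]=im["color"][m][o]
    col=cv2.dilate(col,np.ones((3,3)))
    cv2.imwrite(f"pics/top_{n}.png",col)
    # robust: print z distribution
    q=P[m]; 
    print(n,np.histogram(q[:,2],bins=np.arange(-0.01,0.13,0.005)))
E
python3 top.py
```

```text
scene (array([  32, 7117, 9990,  699, 1763,  384,  287, 1128,  904,  184,  359,
        540,  680,  378,   49,   35,   56,   24,    0,    0,    0,    0,
          0,    0,    0,    0,    0,    0]), array([-0.01 , -0.005,  0.   ,  0.005,  0.01 ,  0.015,  0.02 ,  0.025,
        0.03 ,  0.035,  0.04 ,  0.045,  0.05 ,  0.055,  0.06 ,  0.065,
        0.07 ,  0.075,  0.08 ,  0.085,  0.09 ,  0.095,  0.1  ,  0.105,
        0.11 ,  0.115,  0.12 ,  0.125,  0.13 ]))
side (array([   47,  4814, 14971,  2473,  1578,   918,   255,   427,   935,
         336,   309,   537,   731,   742,   120,    49,    60,    42,
           2,     0,     0,     0,     0,     0,     0,     0,     0,
           0]), array([-0.01 , -0.005,  0.   ,  0.005,  0.01 ,  0.015,  0.02 ,  0.025,
        0.03 ,  0.035,  0.04 ,  0.045,  0.05 ,  0.055,  0.06 ,  0.065,
        0.07 ,  0.075,  0.08 ,  0.085,  0.09 ,  0.095,  0.1  ,  0.105,
        0.11 ,  0.115,  0.12 ,  0.125,  0.13 ]))
wrist (array([    0, 94069, 22377,  1818, 10135,   873,  1037,  4402,  2754,
         492,  1687,  1280,  3500,  1121,    96,   216,   363,    33,
           0,     0,     0,     0,     0,     0,     0,     0,     0,
           0]), array([-0.01 , -0.005,  0.   ,  0.005,  0.01 ,  0.015,  0.02 ,  0.025,
        0.03 ,  0.035,  0.04 ,  0.045,  0.05 ,  0.055,  0.06 ,  0.065,
        0.07 ,  0.075,  0.08 ,  0.085,  0.09 ,  0.095,  0.1  ,  0.105,
        0.11 ,  0.115,  0.12 ,  0.125,  0.13 ]))
```

Run:
```python
import cv2,numpy as np
a=cv2.imread('pics/top_scene.png');b=cv2.imread('pics/top_side.png')
cv2.imwrite('pics/t1.png',np.vstack([a[100:400],b[100:400]]))
```

```text
(no output)
```

View pics/t1.png

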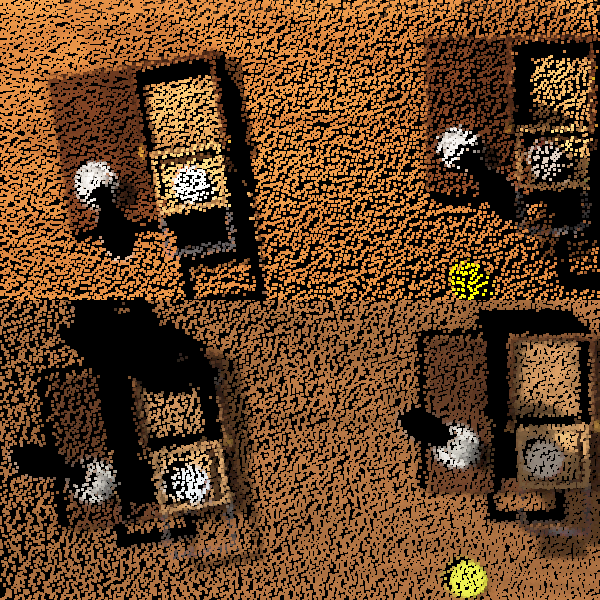

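```bash
cat > fit.py <<'E'
from h import *
from scipy.optimize import least_squares, minimize
def ball(P,guess):
    q=P.reshape(-1,3); q=q[np.isfinite(q[:,0])]
    c=np.array([*guess,0.061])
    for _ in range(6):
        d=np.linalg.norm(q-c,axis=1); m=(abs(d-0.015)<(0.012 if _<2 else 0.004))&(q[:,2]>0.053)
        if m.sum()<10: return None,m.sum()
        c=least_squares(lambda c:np.linalg.norm(q[m]-c,axis=1)-0.015,c,loss='soft_l1',f_scale=0.001).x
    return c,m.sum()
def tagc(im,P,guess):
    g=np.linalg.norm(P[...,:2]-guess,axis=-1)<0.03
    hsv=cv2.cvtColor(im["color"],cv2.COLOR_BGR2HSV)
    m=g&(hsv[...,1]<70)&(P[...,2]>0.03)&(P[...,2]<0.056)
    return np.nanmedian(P[m],axis=0) if m.sum() else None,m.sum()
def floor(P,g):
    m=(np.linalg.norm(P[...,:2]-g,axis=-1)<0.06)&(abs(P[...,2]-0.031)<0.004)
    q=P[m]; return q
if __name__=="__main__":
  for name,bg,tg,fg in [("A",(0.552,-0.06),(0.54,-0.148),(0.62,-0.165)),("B",(0.515,0.30),(0.515,0.21),(0.59,0.22))]:
    for n in ["scene","side","wrist"]:
        im=np.load(f"{n}0.npy",allow_pickle=True).item(); P=world(im)
        print(name,n,"ball",ball(P,bg),"tag",tagc(im,P,np.array(tg)))
        q=floor(P,np.array(fg))
        if len(q)>50:
            r=cv2.minAreaRect(q[:,:2].astype(np.float32)*1000); print("  floor",len(q),r)
E
python3 fit.py
```

```text
A scene ball (array([ 0.55131031, -0.05887794,  0.06159713]), np.int64(66)) tag (array([ 0.54082402, -0.1458139 ,  0.05330971]), np.int64(57))
  floor 313 ((614.2943115234375, -151.74545288085938), (88.67887878417969, 103.65704345703125), 89.93920135498047)
A side ball (array([ 0.55450408, -0.0567806 ,  0.06243278]), np.int64(100)) tag (array([ 0.53892126, -0.14316065,  0.05395243]), np.int64(118))
  floor 614 ((617.8378295898438, -153.45689392089844), (96.52400970458984, 86.27884674072266), 1.3905233144760132)
A wrist ball (array([ 0.55267625, -0.05725865,  0.06013807]), np.int64(720)) tag (array([ 0.54013873, -0.14302901,  0.05226403]), np.int64(788))
  floor 3695 ((617.1621704101562, -149.34405517578125), (85.21050262451172, 83.03858947753906), 0.2360548973083496)
B scene ball (array([0.51847508, 0.30345679, 0.06191519]), np.int64(88)) tag (array([0.51562978, 0.20871801, 0.05339357]), np.int64(98))
  floor 510 ((590.2101440429688, 223.36431884765625), (105.57176208496094, 84.177490234375), 8.927300453186035)
B side ball (array([0.51959752, 0.30529213, 0.06272615]), np.int64(77)) tag (array([0.51553226, 0.20803302, 0.05335889]), np.int64(87))
  floor 224 ((589.5133056640625, 218.8643341064453), (85.9706802368164, 88.20760345458984), 11.736492156982422)
B wrist ball (None, np.int64(0)) tag (None, np.int64(0))
```

```bash
python3 -m crank '[[4,-2.9,-1.1,0,0,0,8.5],[7,-5.75,-2.2,0,0,0,8.5],[11,-5.75,-2.2,0,0,0,8.5],[11,-5.75,-2.2,0,0,0,8.5]]' 20
python3 - <<'E'
from h import *
im=eyes.get_image("wrist"); cv2.imwrite("pics/w1.png",im["color"]); np.save("w1.npy",im,allow_pickle=True)
from fit import *
P=world(im); print(ball(P,(0.552,-0.058)),tagc(im,P,np.array((.54,-.143))))
E
```

```text
clock: 0.65
position: [0.5502, -0.0572, 0.1185]
ee_rot: [0.704, 0.001, 0.71, 0.0]
contact_force: [0.0, 0.4, 0.7]
width: 0.0848
(array([ 0.55265063, -0.05734599,  0.06015223]), np.int64(1809)) (array([ 0.53983618, -0.14261363,  0.05222239]), np.int64(1725))
```

View pics/w1.png

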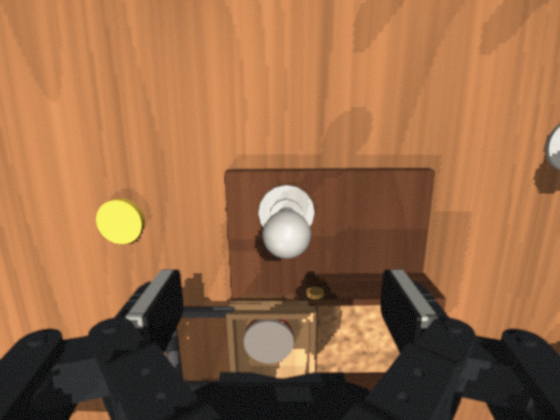

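```bash
python3 -m crank '[[4,0,0.2,0,0,0,8.5],[7.4,0,0.2,0,0,0,8.5],[7.4,0,0.2,0,0,0,8.5]]' 20;python3 -m crank '[[0,0,0,0,0,0,2],[0,0,0,0,0,0,2],[0,0,0,0,0,0,2],[0,0,0,0,0,0,2],[0,0,0,0,0,0,2]]' 20
```

```text
clock: 1.08
position: [0.5546, -0.057, 0.0469]
ee_rot: [0.706, -0.0, 0.708, 0.0]
contact_force: [0.5, -0.1, 0.2]
width: 0.0849
clock: 1.7
position: [0.553, -0.0574, 0.0486]
ee_rot: [0.706, -0.0, 0.708, 0.0]
contact_force: [-4.7, 0.2, 8.5]
width: 0.0287
```

```bash
for i in 1; do python3 -m crank '[[0,0.2,0,0,0,0,2],[0,0.2,0,0,0,0,2]]' ; done; python3 -m crank '[[0,0.2,0,0,0,0,2],[0,0.2,0,0,0,0,2]]'
```

```text
clock: 1.95
position: [0.553, -0.0556, 0.0485]
ee_rot: [0.706, -0.0, 0.708, 0.0]
contact_force: [-5.0, -0.8, 8.8]
width: 0.0284
clock: 2.2
position: [0.553, -0.0538, 0.0485]
ee_rot: [0.706, -0.001, 0.708, -0.0]
contact_force: [-5.3, -1.0, 7.6]
width: 0.0285
```

Only about 1 N at 4 mm of travel, which matches the weak spring. I'll push further both ways and check that the ball really leans rather than slipping.

```bash
python3 -m crank '[[0,0.1,0,0,0,0,2],[0,0.1,0,0,0,0,2]]'
python3 - <<'E'
from h import *
from fit import ball
im=eyes.get_image("wrist"); cv2.imwrite("pics/w2.png",im["color"]);print(ball(world(im),(0.553,-0.053)))
E
python3 -m crank '[[0,-0.5,0,0,0,0,2],[0,-0.95,0,0,0,0,2],[0,-0.95,0,0,0,0,2]]'
python3 - <<'E'
from h import *
from fit import ball
im=eyes.get_image("wrist"); cv2.imwrite("pics/w3.png",im["color"]);print(ball(world(im),(0.553,-0.061)))
a=cv2.imread("pics/w2.png");cv2.imwrite("pics/w23.png",np.hstack([a[150:420,130:450],im["color"][150:420,130:450]]))
E
```

```text
clock: 2.45
position: [0.553, -0.0529, 0.0483]
ee_rot: [0.706, -0.001, 0.708, -0.0]
contact_force: [-5.7, -1.1, 6.7]
width: 0.0286
(array([ 0.55251375, -0.05291011,  0.06004013]), np.int64(4289))
clock: 2.88
position: [0.553, -0.0617, 0.0482]
ee_rot: [0.706, 0.0, 0.708, 0.0]
contact_force: [-4.3, 1.2, 6.9]
width: 0.0282
(array([ 0.5526198 , -0.06140746,  0.0601046 ]), np.int64(4308))
```

View pics/w23.png

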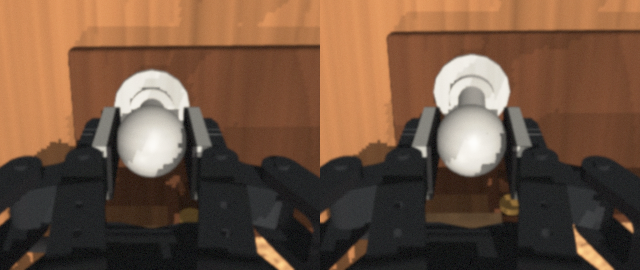

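Station A's foot, the one near x 0.55, y −0.06, is the loose one: its ball moved with the gripper over 8.5 mm at ±1 N. I'll centre it, let go, rise and look at the bar.

```bash
python3 -m crank '[[0,0.4,0,0,0,0,2],[0,0.4,0,0,0,0,2],[0,0.4,0,0,0,0,8],[0,0.4,0,0,0,0,8],[0,0.4,0,0,0,0,8]]';python3 -m crank '[[0,0,0,0,0,0,8],[-6,0,0,0,0,0,8],[-12,0,0,0,0,0,8],[-15,-3,-6,0,0,0,8],[-15,-8,-11,0,0,0,8]]';python3 -m crank '[[0,0,0,0,0,0,8],[0,0,0,0,0,0,8]]'
python3 - <<'E'
from h import *
im=eyes.get_image("wrist"); cv2.imwrite("pics/w4.png",im["color"]);np.save("w4.npy",im,allow_pickle=True)
im=eyes.get_image("side"); cv2.imwrite("pics/s4.png",im["color"]);np.save("s4.npy",im,allow_pickle=True)
E
```

```text
clock: 3.55
position: [0.5554, -0.0581, 0.0474]
ee_rot: [0.707, -0.0, 0.707, -0.0]
contact_force: [0.8, 0.8, 0.6]
width: 0.0797
clock: 4.18
position: [0.4586, -0.1264, 0.1987]
ee_rot: [0.709, -0.002, 0.705, 0.0]
contact_force: [1.0, -1.7, -0.6]
width: 0.0804
clock: 4.42
position: [0.4586, -0.1259, 0.1964]
ee_rot: [0.708, 0.001, 0.707, -0.0]
contact_force: [0.7, -1.0, -0.3]
width: 0.0799
```

View pics/w4.png

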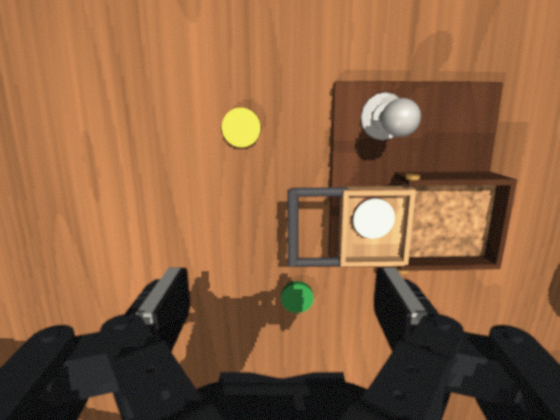

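The view shows bar A at column ~293 (rows 190-265), tray with white tag at (374,219), pocket at (450,220). Green disc at (297,297) and yellow at (241,127) are decoys.

Run:
```python
from h import *
from fit import ball,tagc
im=np.load("w4.npy",allow_pickle=True).item();P=world(im)
c,n=ball(P,(.5527,-.0573));print(c,n,tagc(im,P,np.array((.54,-.143))))
for (u,v) in [(293,200),(293,210),(293,228),(293,245),(293,255),(316,192),(318,261),(345,230),(376,190),(376,261),(450,178),(506,220)]:
    print((u,v),np.round(P[v,u],4))
b=P[198:258,286:300].reshape(-1,3); b=b[b[:,2]>0.045]
print(len(b),np.round(np.median(b,0),4), np.round(np.percentile(b,[5,95],axis=0),4), np.polyfit(b[:,1],b[:,0],1))
# dark rect model overlay
def st(x,y,yaw,p): 
    cs,sn=np.cos(yaw),np.sin(yaw); p=np.array(p,float); return np.c_[x+cs*p[:,0]-sn*p[:,1],y+sn*p[:,0]+cs*p[:,1],p[:,2]]
for yaw in [0,0.01,0.02]:
    o=c[:2]-st(0,0,yaw,[[-.02,.095,0]])[0,:2]; print(yaw,o,st(*o,yaw,[[-.105,0,.051],[-.105,.029,.051],[-.105,-.029,.051]]))
```

```text
[ 0.55254848 -0.05751824  0.06020638] 1184 (array([ 0.53952992, -0.143595  ,  0.05220298]), np.int64(1351))
(293, 200) [ 0.4685 -0.1263  0.0553]
(293, 210) [ 0.4685 -0.1349  0.0562]
(293, 228) [ 0.4687 -0.1514  0.0557]
(293, 245) [ 0.4688 -0.1679  0.0546]
(293, 255) [ 0.4689 -0.1772  0.0555]
(316, 192) [ 0.488  -0.1193  0.0552]
(318, 261) [ 0.4918 -0.1841  0.0535]
(345, 230) [ 0.5141 -0.153   0.0568]
(376, 190) [ 0.5386 -0.1171  0.057 ]
(376, 261) [ 0.5443 -0.1835  0.0552]
(450, 178) [ 0.6069 -0.109   0.0452]
(506, 220) [ 0.6608 -0.1458  0.0519]
663 [ 0.4686 -0.1509  0.0544] [[ 0.4643 -0.1772  0.0519]
 [ 0.4732 -0.1269  0.056 ]] [-0.01471168  0.46642614]
0 [ 0.57254848 -0.15251824] [[ 0.46754848 -0.15251824  0.051     ]
 [ 0.46754848 -0.12351824  0.051     ]
 [ 0.46754848 -0.18151824  0.051     ]]
0.01 [ 0.57349746 -0.1523135 ] [[ 0.46850271 -0.15336348  0.051     ]
 [ 0.46821272 -0.12436493  0.051     ]
 [ 0.46879271 -0.18236203  0.051     ]]
0.02 [ 0.57444435 -0.15209927] [[ 0.46946535 -0.15419913  0.051     ]
 [ 0.46888539 -0.12520493  0.051     ]
 [ 0.47004531 -0.18319333  0.051     ]]
```

```bash
python3 -m crank '[[4,-2.75,1.0,0,0,0,3],[9.5,-2.75,1.0,0,0,0,3],[9.5,-2.75,1.0,0,0,0,3],[9.5,-2.75,1.0,0,0,0,3],[9.5,-2.75,1.0,0,0,0,3]]' 30
python3 - <<'E'
from h import *
s=manip.get_state();print(s["position"],s["ee_rot"],s["width"])
im=eyes.get_image("wrist"); cv2.imwrite("pics/w5.png",im["color"])
im=eyes.get_image("side"); cv2.imwrite("pics/s5.png",im["color"])
E
```

```text
clock: 5.15
position: [0.47, -0.1537, 0.1034]
ee_rot: [0.709, -0.001, 0.706, -0.0]
contact_force: [-0.5, -0.6, 0.6]
width: 0.0301
[ 0.47000612 -0.15367074  0.10336124] [ 7.08508286e-01 -9.72410226e-04  7.05701751e-01 -3.18784049e-04] 0.03009299495006373
```

View pics/w5.png

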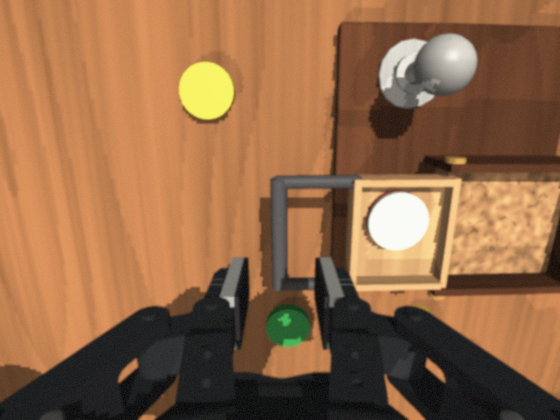

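```bash
python3 -m crank '[[4,0,-0.1,0,0,0,3],[6.7,0,-0.1,0,0,0,3],[6.7,0,-0.1,0,0,0,3]]' 30
python3 - <<'E'
from h import *
im=eyes.get_image("wrist"); cv2.imwrite("pics/w6.png",im["color"])
E
```

```text
clock: 5.62
position: [0.4662, -0.1529, 0.0337]
ee_rot: [0.706, 0.0, 0.708, 0.0]
contact_force: [0.4, 0.4, 0.0]
width: 0.0305
```

View pics/w6.png

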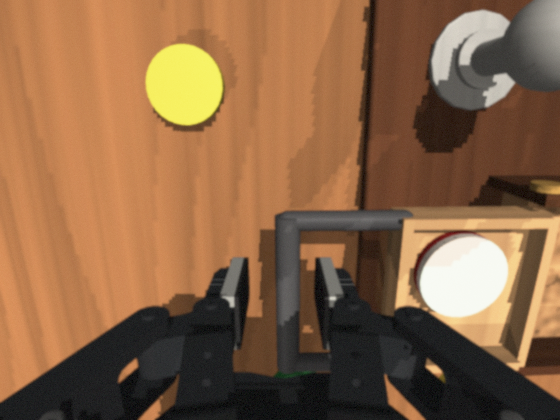

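```bash
python3 -m crank '[[0,0,0.2,0,0,0,0.4],[0,0,0.2,0,0,0,0.4],[0,0,0.2,0,0,0,0.4],[0,0,0.2,0,0,0,0.4]]' 30
python3 - <<'E'
# waypoints: bar centre relative start
import numpy as np
r=np.hypot(.105,.006);p0=np.arctan2(.006,-.105)
for th in [0,.2,.4,.6,.8,1.0,1.2,1.4,1.6,1.8,2.0,2.1,2.2,2.3,2.35]:
    x=r*np.cos(p0-th)+.105; z=r*np.sin(p0-th)-.006
    print(th,"toolx %.2f toolz %.2f cm"%(-z*100,x*100))
E
```

```text
clock: 6.18
position: [0.4688, -0.1539, 0.0358]
ee_rot: [0.707, -0.001, 0.707, -0.0]
contact_force: [-4.1, -1.1, 6.8]
width: 0.0088
0 toolx -0.00 toolz 0.00 cm
0.2 toolx -2.07 toolz 0.33 cm
0.4 toolx -4.04 toolz 1.06 cm
0.6 toolx -5.82 toolz 2.17 cm
0.8 toolx -7.35 toolz 3.61 cm
1.0 toolx -8.56 toolz 5.33 cm
1.2 toolx -9.40 toolz 7.25 cm
1.4 toolx -9.85 toolz 9.31 cm
1.6 toolx -9.88 toolz 11.41 cm
1.8 toolx -9.49 toolz 13.47 cm
2.0 toolx -8.70 toolz 15.42 cm
2.1 toolx -8.16 toolz 16.32 cm
2.2 toolx -7.54 toolz 17.16 cm
2.3 toolx -6.83 toolz 17.94 cm
2.35 toolx -6.45 toolz 18.31 cm
```

Run:
```python
import numpy as np
r=np.hypot(.105,.006);p0=np.arctan2(.006,-.105)
f=lambda th:np.array([-(r*np.sin(p0-th)-.006),0.01*(r*np.cos(p0-th)+.105),r*np.cos(p0-th)+.105])*100
for s in [0,.5,1,1.5,2.0]:
    d=.1 if s<2 else .066
    print(s,[list(np.round(f(s+d*k)-f(s),2)) for k in range(1,6)])
```

```text
0 [[np.float64(-1.05), np.float64(0.0), np.float64(0.11)], [np.float64(-2.07), np.float64(0.0), np.float64(0.33)], [np.float64(-3.08), np.float64(0.01), np.float64(0.65)], [np.float64(-4.04), np.float64(0.01), np.float64(1.06)], [np.float64(-4.96), np.float64(0.02), np.float64(1.57)]]
0.5 [[np.float64(-0.86), np.float64(0.01), np.float64(0.6)], [np.float64(-1.66), np.float64(0.01), np.float64(1.28)], [np.float64(-2.39), np.float64(0.02), np.float64(2.04)], [np.float64(-3.04), np.float64(0.03), np.float64(2.87)], [np.float64(-3.6), np.float64(0.04), np.float64(3.76)]]
1 [[np.float64(-0.47), np.float64(0.01), np.float64(0.94)], [np.float64(-0.84), np.float64(0.02), np.float64(1.92)], [np.float64(-1.12), np.float64(0.03), np.float64(2.94)], [np.float64(-1.29), np.float64(0.04), np.float64(3.97)], [np.float64(-1.36), np.float64(0.05), np.float64(5.02)]]
1.5 [[np.float64(0.04), np.float64(0.01), np.float64(1.05)], [np.float64(0.18), np.float64(0.02), np.float64(2.09)], [np.float64(0.43), np.float64(0.03), np.float64(3.11)], [np.float64(0.77), np.float64(0.04), np.float64(4.11)], [np.float64(1.22), np.float64(0.05), np.float64(5.06)]]
2.0 [[np.float64(0.34), np.float64(0.01), np.float64(0.6)], [np.float64(0.73), np.float64(0.01), np.float64(1.18)], [np.float64(1.15), np.float64(0.02), np.float64(1.73)], [np.float64(1.6), np.float64(0.02), np.float64(2.26)], [np.float64(2.09), np.float64(0.03), np.float64(2.75)]]
```

```bash
python3 -m crank '[[-1.05,0,0.1,0,0,0,0.4],[-2.05,0,0.35,0,0,0,0.4],[-3.1,0,0.65,0,0,0,0.4],[-4.05,0,1.05,0,0,0,0.4],[-4.95,0,1.55,0,0,0,0.4]]'
python3 - <<'E'
from h import *
im=eyes.get_image("side"); cv2.imwrite("pics/s7.png",cv2.resize(im["color"][150:350,150:450],None,fx=2,fy=2))
E
```

```text
clock: 6.8
position: [0.4827, -0.1537, 0.0845]
ee_rot: [0.706, -0.001, 0.709, 0.0]
contact_force: [-6.4, -3.7, -0.1]
width: 0.0087
```

View pics/s7.png

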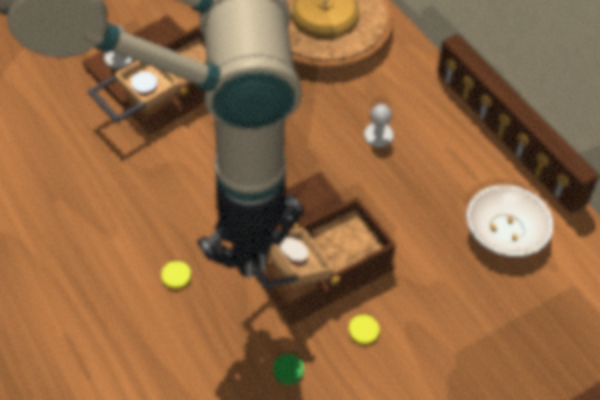

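The tray is coming up with the tag resting in it (crop ~(295,250)), so I'll carry on.

```bash
python3 -m crank '[[-0.85,0,0.6,0,0,0,0.4],[-1.65,0,1.3,0,0,0,0.4],[-2.4,0,2.05,0,0,0,0.4],[-3.05,0,2.85,0,0,0,0.4],[-3.6,0.05,3.75,0,0,0,0.4]]'
python3 -m crank '[[-0.45,0,0.95,0,0,0,0.4],[-0.85,0,1.9,0,0,0,0.4],[-1.1,0.05,2.95,0,0,0,0.4],[-1.3,0.05,3.95,0,0,0,0.4],[-1.35,0.05,5.0,0,0,0,0.4]]'
python3 - <<'E'
from h import *
a=eyes.get_image("side")["color"]; b=eyes.get_image("scene")["color"]
cv2.imwrite("pics/s8.png",np.hstack([cv2.resize(a[200:340,200:400],None,fx=2,fy=2),cv2.resize(b[110:250,150:350],None,fx=2,fy=2)]))
E
```

```text
clock: 7.48
position: [0.5173, -0.1533, 0.122]
ee_rot: [0.704, -0.001, 0.711, 0.0]
contact_force: [-15.5, -2.7, 17.2]
width: 0.0086
clock: 8.1
position: [0.5734, -0.1528, 0.1359]
ee_rot: [0.708, -0.001, 0.706, -0.001]
contact_force: [-2.7, -1.6, 5.8]
width: 0.0086
```

View pics/s8.png

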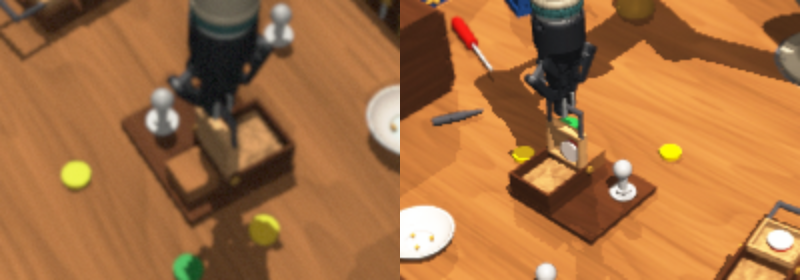

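Upright now, with the tag standing at the lip (right crop ~(570,150)). Next I'll swing it over.

```bash
python3 -m crank '[[0.05,0,1.05,0,0,0,0.4],[0.2,0,2.1,0,0,0,0.4],[0.45,0.05,3.1,0,0,0,0.4],[0.75,0.05,4.1,0,0,0,0.4],[1.2,0.05,5.05,0,0,0,0.4]]'
python3 -m crank '[[0.35,0,0.6,0,0,0,0.4],[0.75,0,1.2,0,0,0,0.4],[1.15,0,1.75,0,0,0,0.4],[1.6,0,2.25,0,0,0,0.4],[1.6,0,2.25,0,0,0,0.4]]'
python3 - <<'E'
from h import *
a=eyes.get_image("side")["color"]; b=eyes.get_image("scene")["color"]
cv2.imwrite("pics/s9.png",np.hstack([cv2.resize(a[200:340,200:400],None,fx=2,fy=2),cv2.resize(b[110:250,150:350],None,fx=2,fy=2)]))
E
```

```text
clock: 8.82
position: [0.6237, -0.1523, 0.1211]
ee_rot: [0.707, -0.0, 0.707, -0.0]
contact_force: [-1.1, -4.1, -0.1]
width: 0.0083
clock: 9.45
position: [0.6454, -0.152, 0.1046]
ee_rot: [0.707, -0.0, 0.707, 0.0]
contact_force: [-0.6, -4.0, 0.5]
width: 0.0086
```

View pics/s9.png

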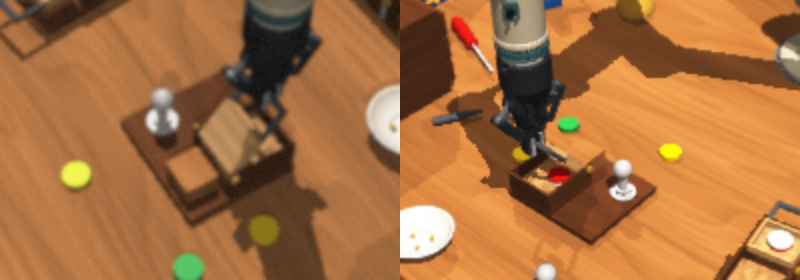

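```bash
python3 -m crank '[[0.25,0,0.25,0,0,0,0.4],[0.25,0,0.25,0,0,0,0.4],[0.25,0,0.25,0,0,0,0.4],[0.25,0,0.25,0,0,0,0.4]]'
python3 - <<'E'
from h import *
im=eyes.get_image("scene");b=im["color"];P=world(im)
w=eyes.get_image("wrist")["color"]
hsv=cv2.cvtColor(b,cv2.COLOR_BGR2HSV)
m=((hsv[...,0]<6)|(hsv[...,0]>174))&(hsv[...,1]>190)&(np.linalg.norm(P[...,:2]-[.61,-.152],axis=-1)<.06)
print(m.sum(),np.nanmedian(P[m],0),np.percentile(P[m],[5,95],axis=0))
cv2.imwrite("pics/s10.png",np.hstack([cv2.resize(b[150:220,190:290],None,fx=6,fy=6),])); cv2.imwrite("pics/w10.png",w)
E
```

```text
clock: 10.05
position: [0.6473, -0.152, 0.1027]
ee_rot: [0.707, -0.0, 0.707, -0.0]
contact_force: [-0.6, -5.4, 0.4]
width: 0.0089
75 [ 0.60518493 -0.14469216  0.03947788] [[ 0.59065082 -0.15857057  0.03639205]
 [ 0.62040437 -0.12881867  0.0421706 ]]
```

View pics/s10.png

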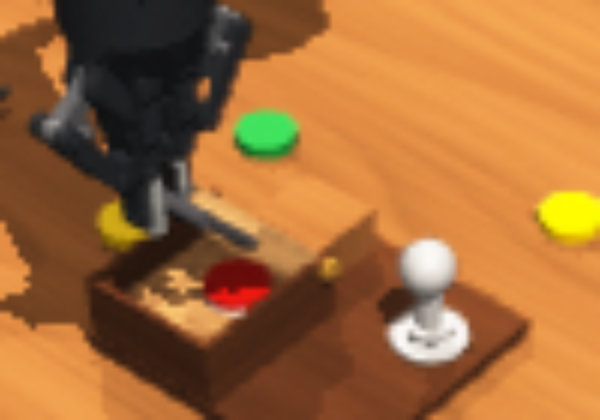

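The tag lies flat, red face up, about 32 mm beyond the hinge (top at z 39.5 mm). Now I'll swing the tray back along the same arc.

```bash
python3 -m crank '[[-0.25,0,-0.25,0,0,0,0.4],[-0.7,0,-0.75,0,0,0,0.4],[-1.1,0,-1.3,0,0,0,0.4],[-1.5,0,-1.9,0,0,0,0.4],[-1.85,0,-2.5,0,0,0,0.4]]'
python3 -m crank '[[-0.45,0,-0.95,0,0,0,0.4],[-0.75,0,-1.95,0,0,0,0.4],[-1.0,0,-2.95,0,0,0,0.4],[-1.15,-0.05,-4.0,0,0,0,0.4],[-1.2,-0.05,-5.05,0,0,0,0.4]]'
python3 -m crank '[[0.05,0,-1.05,0,0,0,0.4],[0.25,0,-2.05,0,0,0,0.4],[0.5,0,-3.1,0,0,0,0.4],[0.9,-0.05,-4.05,0,0,0,0.4],[1.35,-0.05,-5.0,0,0,0,0.4]]'
python3 -m crank '[[0.55,0,-0.9,0,0,0,0.4],[1.2,0,-1.7,0,0,0,0.4],[1.95,0,-2.45,0,0,0,0.4],[2.75,-0.05,-3.15,0,0,0,0.4],[3.6,-0.05,-3.75,0,0,0,0.4]]'
```

```text
clock: 10.78
position: [0.6235, -0.1521, 0.121]
ee_rot: [0.708, -0.0, 0.706, -0.0]
contact_force: [1.1, -5.1, -3.8]
width: 0.0085
clock: 11.4
position: [0.5741, -0.1526, 0.1349]
ee_rot: [0.709, -0.0, 0.705, -0.0]
contact_force: [2.8, -3.9, 5.7]
width: 0.0086
clock: 12.02
position: [0.5214, -0.1528, 0.1193]
ee_rot: [0.707, 0.0, 0.707, 0.0]
contact_force: [2.7, -4.8, -1.3]
width: 0.0088
clock: 12.65
position: [0.4841, -0.1528, 0.0831]
ee_rot: [0.707, 0.0, 0.707, 0.0]
contact_force: [2.2, -2.4, -0.5]
width: 0.0089
```

```bash
python3 -m crank '[[0.9,0,-0.5,0,0,0,0.4],[1.9,0,-0.9,0,0,0,0.4],[2.9,0,-1.25,0,0,0,0.4],[3.9,0,-1.45,0,0,0,0.4],[4.9,0,-1.55,0,0,0,0.4]]'
python3 -m crank '[[0,0,0,0,0,0,0.4],[0,0,0,0,0,0,3],[0,0,0,0,0,0,3],[0,0,0,0,0,0,3],[0,0,0,0,0,0,3]]'
python3 - <<'E'
from h import *
cv2.imwrite("pics/w11.png",eyes.get_image("wrist")["color"])
E
```

```text
clock: 13.28
position: [0.4688, -0.153, 0.0341]
ee_rot: [0.707, 0.0, 0.707, 0.0]
contact_force: [-0.3, 0.5, 0.3]
width: 0.0085
clock: 13.9
position: [0.4691, -0.1533, 0.0349]
ee_rot: [0.707, -0.0, 0.707, -0.0]
contact_force: [-0.0, 0.4, -0.2]
width: 0.0299
```

View pics/w11.png

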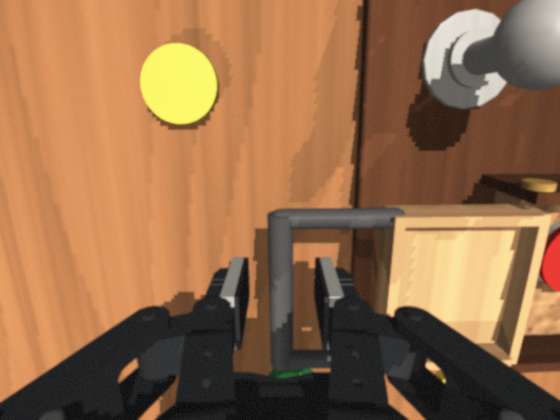

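The tray is level and empty, the bar (column 281) is free between the fingers, and the red tag shows at the right edge (555,260). I'll rise straight up.

```bash
python3 -m crank '[[-4,0,0,0,0,0,3],[-10,0,0,0,0,0,3],[-16,0,0,0,0,0,3],[-18,0,0,0,0,0,3],[-18,0,0,0,0,0,3]]'
python3 - <<'E'
from h import *
from fit import tagc,ball
im=eyes.get_image("wrist");P=world(im);b=im["color"];cv2.imwrite("pics/w12.png",b)
s=eyes.get_image("scene");cv2.imwrite("pics/c12.png",s["color"])
hsv=cv2.cvtColor(b,cv2.COLOR_BGR2HSV)
m=((hsv[...,0]<6)|(hsv[...,0]>174))&(hsv[...,1]>190)&(np.linalg.norm(P[...,:2]-[.61,-.152],axis=-1)<.06)
q=P[m];print(m.sum(),np.median(q,0),np.percentile(q,[2,98],axis=0))
A=np.c_[q[:,:2],np.ones(len(q))];print("slope",np.linalg.lstsq(A,q[:,2],rcond=None)[0])
t=P[(abs(P[...,0]-.468)<.008)&(abs(P[...,1]+.153)<.025)];print("bar top z",np.nanpercentile(t[:,2],95))
PS=world(s);print("tagB",tagc(s,PS,np.array((.515,.209))))
print(manip.get_state()["contact_force"])
E
```

```text
clock: 14.58
position: [0.4701, -0.1538, 0.2166]
ee_rot: [0.709, -0.001, 0.706, -0.001]
contact_force: [-0.4, 0.5, -0.3]
width: 0.0301
975 [ 0.60492519 -0.14325946  0.03840079] [[ 0.5894649  -0.1585077   0.03685082]
 [ 0.62081691 -0.12806064  0.03985645]]
slope [0.00260036 0.00685748 0.03780117]
bar top z 0.30309174773213127
tagB (array([0.51547012, 0.20893808, 0.05325553]), np.int64(98))
[ 0.37589257 -0.92615367  0.23734915]
```

View pics/w12.png

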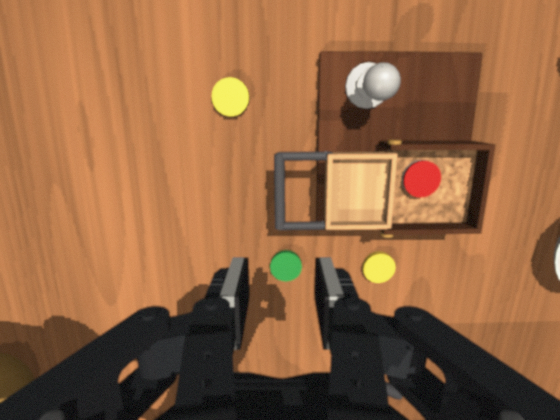

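View pics/c12.png

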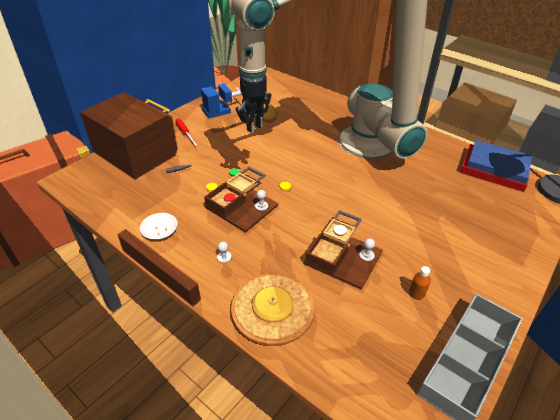

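```bash
python3 -c "
from rig import manip
print(manip.sign_off())"
```

```text
the job is handed in; nothing more can be done
None
```

The loose foot is marked and the job is handed in at about 14.6 s of the 69 s; no verdict was reported.

- **Finding the loose foot:** I gripped the ball of the station nearer the gripper, at about (0.553, −0.057), and rocked it both ways. It followed the gripper by more than 4 mm each way against only about 1 N, so this foot is the loose one. I did not need to test the other foot.
- **Marking it:** I swung that station's tray by its bar to about 2.3 rad, checked that the tag had dropped, laid the tray back and rose clear.
- **Last checks:**
  - The red face is up and flat (slope under 0.01), about 32 mm beyond the hinge, with its top at z 38 mm.
  - The emptied tray looks level in the pictures.
  - The other tag is still white side up and within 0.3 mm of where it started.
  - The punch, spare foot and oil bottle look unmoved in the scene picture. I did not measure them.
  - The gripper is at 0.217 m and touching nothing.
- **One check failed:** my depth reading of the bar's height came out at 0.30 m because it picked up the gripper instead. That the tray is level rests on the pictures, and on the bar being back at its start position when I let go.

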